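# Find the oven button that still snaps and guard it

## Task

Only one of the four yellow buttons on the oven console still works: press them slowly and gently, one at a time, until you feel one snap over and stay in, and give up on those that stay soft to the bottom of their stroke, never forcing any. Leave the good one snapped in, then pick up the red guard and set it gently down flat on the console around that button. Do not disturb the other things on the bench.

Things in the scene. Friction and masses are not known exactly. Their poses are not given: they have to be found in the camera images.
- console: oven control console, an aluminium box 200 x 200 mm and 50 mm high with a black face on top, fixed to the table; origin under its centre, z up; four identical yellow round pushbuttons stand on its face in a 2 x 2 square, 95 mm apart. Fixed for good, but its place and yaw differ each time
- slot1 (a point): point on the console's top face (50 mm above the table) at the axis of button 1. The button's cap is 30 mm across and its flat top stands 18 to 20 mm above this point before it is pressed (each differs); it runs in a steel collar 38 mm across and 4 mm high
- slot2 (a point): point on the console's top face (50 mm above the table) at the axis of button 2. The button's cap is 30 mm across and its flat top stands 18 to 20 mm above this point before it is pressed (each differs); it runs in a steel collar 38 mm across and 4 mm high
- slot3 (a point): point on the console's top face (50 mm above the table) at the axis of button 3. The button's cap is 30 mm across and its flat top stands 18 to 20 mm above this point before it is pressed (each differs); it runs in a steel collar 38 mm across and 4 mm high
- slot4 (a point): point on the console's top face (50 mm above the table) at the axis of button 4. The button's cap is 30 mm across and its flat top stands 18 to 20 mm above this point before it is pressed (each differs); it runs in a steel collar 38 mm across and 4 mm high
- key1 (a joint): travel of button 1 below 20 mm over the face, m; 0 to 0.002 untouched (its rest). Good one (any of 4): holds firm up to a peak of about 5 N within the first mm below rest, then gives way, down to 0 N 2.5 mm below rest, where the cap drops by itself and stays in, at a hard stop 4 mm below rest. Worn ones: creep evenly from 0.5 to at most 3 N at 4.5 mm, then a rubber stop (3 N/mm); spring back. Over 12 N breaks one
- key2 (a joint): travel of button 2 below 20 mm over the face, m; 0 to 0.002 untouched (its rest). Good one (any of 4): holds firm up to a peak of about 5 N within the first mm below rest, then gives way, down to 0 N 2.5 mm below rest, where the cap drops by itself and stays in, at a hard stop 4 mm below rest. Worn ones: creep evenly from 0.5 to at most 3 N at 4.5 mm, then a rubber stop (3 N/mm); spring back. Over 12 N breaks one
- key3 (a joint): travel of button 3 below 20 mm over the face, m; 0 to 0.002 untouched (its rest). Good one (any of 4): holds firm up to a peak of about 5 N within the first mm below rest, then gives way, down to 0 N 2.5 mm below rest, where the cap drops by itself and stays in, at a hard stop 4 mm below rest. Worn ones: creep evenly from 0.5 to at most 3 N at 4.5 mm, then a rubber stop (3 N/mm); spring back. Over 12 N breaks one
- key4 (a joint): travel of button 4 below 20 mm over the face, m; 0 to 0.002 untouched (its rest). Good one (any of 4): holds firm up to a peak of about 5 N within the first mm below rest, then gives way, down to 0 N 2.5 mm below rest, where the cap drops by itself and stays in, at a hard stop 4 mm below rest. Worn ones: creep evenly from 0.5 to at most 3 N at 4.5 mm, then a rubber stop (3 N/mm); spring back. Over 12 N breaks one
- guard_grip (a point): red guard, loose, standing on the table: ring 64 mm outside, 48 mm inside, 12 mm high, with a hoop handle across it, 58 mm high in all, 60 g. This point: centre of the hoop's level bar (64 mm long, 12 x 12 mm), on the ring's axis, 52 mm above the underside; x along the bar, z up. Around a snapped-in button it rests on the console's face, 5 mm clear of the collar all round
- jar: bystander, loose: white ceramic flour jar, 84 mm wide, 120 mm high; origin at its underside (a tool's origin at its middle)
- sprayer: bystander, loose: clear spray bottle, 64 mm wide, 180 mm high; origin at its underside (a tool's origin at its middle)
- brush: bystander, loose: pastry brush lying flat; origin at its underside (a tool's origin at its middle)
- scraper: bystander, loose: steel dough scraper with a wooden grip, 120 mm wide, lying flat; origin at its underside (a tool's origin at its middle)
- cutter: bystander, loose: plain steel pastry-cutter ring, 70 mm wide, 35 mm high (not the guard); origin at its underside (a tool's origin at its middle)
- mug: bystander, loose: blue mug, 80 mm wide, 90 mm high; origin at its underside (a tool's origin at its middle)
- spoon: bystander, loose: wooden spoon lying flat; origin at its underside (a tool's origin at its middle)
Things that resemble listed ones, but are neither listed nor needed, are in the scene too. Of the things that look like the part that bears guard_grip, take the one that is nearest to the robot's base at the start.

How it is judged:
By the outcome, as a careful person would: the job done as asked, in the order asked, and still so for the second after the job is handed in, with the robot touching nothing.
It also fails if it takes over 72 s, if anything falls off the work surface, if the arm or the gripper's body presses on something with over 40 N, if the wrist force passes 120 N, or if a joint passes its speed limit or range.

## Robot

A 6-joint arm with a two-finger parallel gripper is mounted at the origin on the work surface. World frame = base frame: x ahead of the robot, y to its left, z up, the work surface at z = 0. Lengths are in m, angles in degrees, forces in N, time in s.
With the tool pointing down it reaches from about 0.3 to 0.75 m from the base axis. Payload 8.5 kg.
Tool frame: the origin (TCP) lies midway between the tips of the shut fingers; the grasp point (between the pads) lies env.tcp_to_grasp behind it (env.tcp_to_grasp is the distance from the TCP to the grasp point, in m); z points along the fingers, y is the line along which they close (so a half turn about z gives the same grasp; the last joint's range is limited). The gripper opens to 85 mm and grips with 20 to 120 N. Pads are 22 mm wide; open, the fingers measure 114 mm over their backs; the gripper's body (76 mm by 85 mm) begins 54 mm behind the grasp point. The pads swing forward as they close: fully open they stand 13 mm farther back than shut.
Start: joints at [-79.773, 21.807, 74.336, -0, 83.858, -12.336], TCP at [0.211, -0.508, 0.231] pointing down, gripper open.
Joint ranges: [-178.18, 178.18], [-50.72, 133.34], [12.68, 142.11], [-81.47, 261.47], [9.98, 163.14], [-165.26, 165.26]. Speed limits (degrees/s): [136.94, 136.94, 180, 180, 180, 180].

## Interface

Orientations are given as a 3x3 rotation matrix whose columns are the frame's x, y, z axes.
In Python, from rig import observe, optics, job, env gives the robot as it stands. The module is installed in compiled form; this text tells all that it offers.
- The arm moves only by the shell command python3 -m jog 'ROWS' [FORCE]. ROWS is JSON, a list of rows, each a list of 7 numbers: the turn, a rotation vector about the tool's x, y, z in rad, then the shift along the tool's x, y, z in m, then the opening in per cent of the stroke, from 0 (shut) to 100 (fully open). A call has 1 to 10 rows; each row shifts and turns the commanded pose from where the row before left it, along the tool's axes as they then stand; what a row does not reach is not made up. A row lasts 1/8 s, in which the tool goes at most 62.5 mm and 10.7 degrees, less where a joint would pass 70% of its speed; a pose out of reach is approached as far as the arm can. A call is refused whole if a number of a shift passes 0.0625 or a number of a turn 0.188, either way. A call with a gripper value outside its range is refused whole. The fingers move at their own pace and stop on an object; FORCE is the grip in N (left out, the last holds). Time passes only in rows, so rows that do not move let the fingers close. It gives the time, the measured TCP pose, the force, the opening and the grip force at its end, in the units of the state.
- observe(): the state, without advancing time (a new reading comes with each control period).
- optics.get_image(name): name is "scene" or "top" or "wrist"; returns a dict with "pixels" (400x640x3 uint8, red, green, blue), "mtx" (3x3 intrinsics, pixels), "rvec" (rotation vector, rad) and "tvec" (3), from world to camera coordinates, as OpenCV has them. Camera axes: x right, y down, z forward; pixel columns grow to the right and rows downward; lengths in m; the calibration is good to about 2 mm. The wrist camera is an equidistant fisheye: a pixel r from the principal point sees the ray r / f radians off the axis. A picture is of the moment at which its call begins. There is no depth.
- job.close_job(): hands the job in; it is judged then, once.
The state is a dict: "time_s": time; "q": joint angles; "qvel": joint speeds; "joint_efforts": joint torques, N m; "position": TCP position; "tool_rot": TCP orientation; "ft_force": force on the tool from outside, world axes, zero at the start; "wrist_torque": the same for the moment, N m; "grip_width": finger opening in m; "gripper_force": force on a finger pad.
Only numpy, scipy, OpenCV 4.12 (cv2) and the standard library are available. Lean on these libraries where they do the work, as an engineer would, in place of code of your own. Each camera call takes 0.05 s, during which the arm holds its last target. There are 200 camera calls.

## Working session

There is one attempt and no reset: what is moved stays moved. The work goes in short steps, Python scripts to look and compute and a shell command to move; the robot and the scene stay as the last step left them, time stands still between calls to the robot, and variables do not carry over. Pictures are saved under pics/ and viewed, at most 10 in all, crops included, and the job is handed in when it is done.

```bash
ls; mkdir -p pics; python3 - <<'E'
from rig import observe, optics, env
import cv2,numpy as np
s=observe(); print(s, env.tcp_to_grasp)
for n in ("scene","top","wrist"):
    im=optics.get_image(n); np.savez(f"pics/{n}0.npz",**im)
    cv2.imwrite(f"pics/{n}0.png",im["pixels"][:,:,::-1]); print(n,im["mtx"].tolist(),im["rvec"],im["tvec"])
E
```

```text
pics
{'time_s': 0.0, 'q': array([-7.97727607e+01,  2.18401743e+01,  7.43849252e+01, -9.09060174e-04,
        8.38578232e+01, -1.23364996e+01]), 'qvel': array([ 0.09073704, -0.06100507, -0.05240098,  0.00270813,  0.01915689,
       -0.06910497]), 'joint_efforts': array([ 1.52546785e-03, -4.48454726e+01, -2.31279087e+01, -1.09118785e-04,
        4.68273924e-03, -1.19039157e-05]), 'position': array([ 0.21097508, -0.50760739,  0.23071841]), 'tool_rot': array([[ 9.23452628e-01,  3.83712353e-01, -2.72491931e-04],
       [ 3.83712337e-01, -9.23451581e-01,  1.42147931e-03],
       [ 2.93806065e-04, -1.41722732e-03, -9.99998953e-01]]), 'ft_force': array([ 0.05635509, -0.80976733,  0.22177293]), 'wrist_torque': array([-0.02102252,  0.04995864,  0.0136628 ]), 'gripper_force': 0.0, 'grip_width': 0.08532982014683106} 0.0187
scene [[477.2445893149849, 0.0, 319.56629120854285], [0.0, 477.2445893149849, 199.37792957302753], [0.0, 0.0, 1.0]] [ 2.44469341  0.863149   -0.2567758 ] [-0.48988321 -0.29445348  1.85779337]
top [[505.34037246763324, 0.0, 319.33946495022315], [0.0, 505.34037246763324, 204.09767000811618], [0.0, 0.0, 1.0]] [ 2.16063636 -2.18863821  0.12525373] [-0.00370987  0.65424664  1.26482123]
wrist [[309.70691628693146, 0.0, 313.9232039375507], [0.0, 309.70691628693146, 195.64737758835977], [0.0, 0.0, 1.0]] [-2.41213292  1.60902213  0.2308148 ] [-0.55141644 -0.03755136  0.37869808]
```

View pics/top0.png

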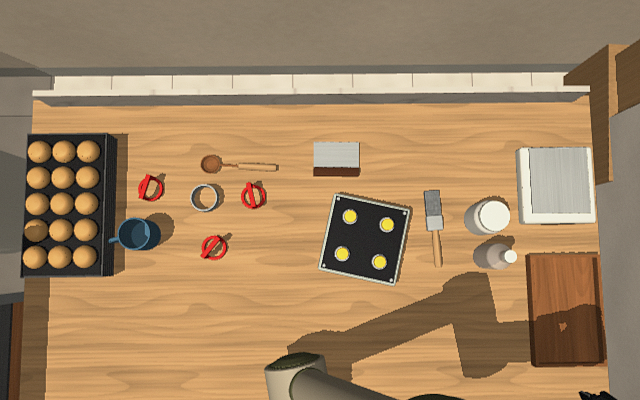

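View pics/scene0.png

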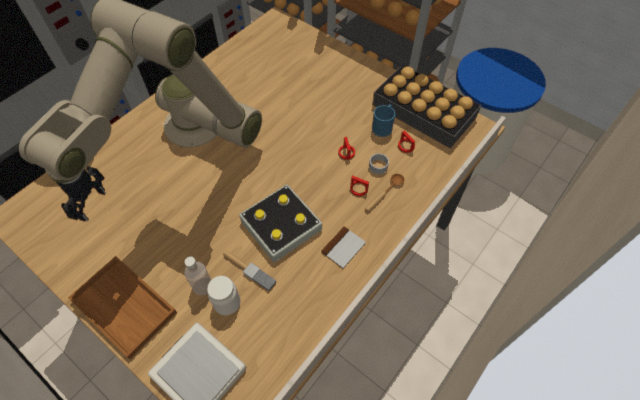

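The top view shows the console with yellow caps near (349,216), (387,225), (342,254) and (379,262). There are three red guards at (151,187), (254,195) and (214,247). The scene view shows the same layout. Next I triangulate the caps and guards.

```bash
cat > h.py <<'E'
import cv2,numpy as np
def ray(im,px):
    K=im["mtx"];R=cv2.Rodrigues(im["rvec"])[0];C=-R.T@im["tvec"].ravel()
    d=np.linalg.inv(K)@[px[0],px[1],1]
    return C,R.T@d/np.linalg.norm(d)
def fray(im,px):
    K=im["mtx"];R=cv2.Rodrigues(im["rvec"])[0];C=-R.T@im["tvec"].ravel()
    v=np.array([px[0]-K[0,2],px[1]-K[1,2]])/K[0,0];r=np.linalg.norm(v)
    return C,R.T@np.r_[np.sin(r)*v/max(r,1e-9),np.cos(r)]
def plane(r,z): C,d=r; return C+d*(z-C[2])/d[2]
def tri(rays):
    A=sum(np.eye(3)-np.outer(d,d) for C,d in rays);b=sum((np.eye(3)-np.outer(d,d))@C for C,d in rays)
    p=np.linalg.solve(A,b);return p,[1000*np.linalg.norm(np.cross(p-C,d)) for C,d in rays]
def proj(im,p):
    return cv2.projectPoints(np.array([p],float),im["rvec"],im["tvec"],im["mtx"],None)[0].ravel()
def mask(px,col):
    h=cv2.cvtColor(px,cv2.COLOR_RGB2HSV);H,S,V=[h[:,:,i].astype(int) for i in range(3)]
    m=((H>22)&(H<34)&(S>170)&(V>110)) if col=="y" else (((H<6)|(H>174))&(S>150)&(V>60))
    return m.astype(np.uint8)
def blobs(px,col,amin=40):
    m=mask(px,col);n,l,st,c=cv2.connectedComponentsWithStats(m)
    return [(c[i],st[i,4],st[i,:4]) for i in range(1,n) if st[i,4]>=amin]
E
python3 - <<'E'
from h import *
I={n:dict(np.load(f"pics/{n}0.npz")) for n in("scene","top")}
for col in "yr":
    bt=blobs(I["top"]["pixels"],col);bs=blobs(I["scene"]["pixels"],col)
    z=.069 if col=="y" else .03
    for c,a,bb in bt:
        p=plane(ray(I["top"],c),z);q=proj(I["scene"],p)
        if not bs: continue
        j=min(bs,key=lambda b:np.hypot(*(b[0]-q)))
        print(col,c.round(1),a,bb,p.round(3),np.hypot(*p[:2]).round(3),j[0].round(1),j[1],tri([ray(I["top"],c),ray(I["scene"],j[0])])[0].round(4))
for n,b in(("top",(170,160,120,110)),("scene",(320,125,110,75))):
    x,y,w,h=b;cv2.imwrite(f"pics/c_{n}.png",cv2.resize(I[n]["pixels"][y:y+h,x:x+w,::-1],None,fx=5,fy=5,interpolation=2))
E
```

```text
y [349.9 216. ] 96 [345 211  11  11] [ 0.62  -0.088  0.069] 0.626 [299.8 217.5] 65 [ 0.6199 -0.0889  0.059 ]
y [387.  223.9] 99 [381 219  13  11] [ 0.599 -0.18   0.069] 0.625 [275.8 233.3] 65 [ 0.5986 -0.1819  0.0594]
y [341.8 253. ] 97 [337 248  11  11] [ 0.528 -0.066  0.069] 0.532 [282.8 198.5] 59 [ 0.5273 -0.0672  0.0574]
y [379.1 261.1] 100 [374 256  11  11] [ 0.507 -0.158  0.069] 0.531 [259.3 213.4] 66 [ 0.5059 -0.1599  0.0581]
r [148.7 187.7] 291 [138 174  26  27] [0.702 0.427 0.03 ] 0.822 [406.1 141.7] 150 [0.702  0.4277 0.0212]
r [251.9 195.8] 288 [241 182  24  27] [0.678 0.161 0.03 ] 0.697 [358.5 184.9] 147 [0.6783 0.1613 0.0169]
r [212.4 247.1] 294 [201 236  26  24] [0.548 0.262 0.03 ] 0.607 [346.7 149.7] 149 [0.5472 0.2646 0.0106]
```

View pics/c_top.png

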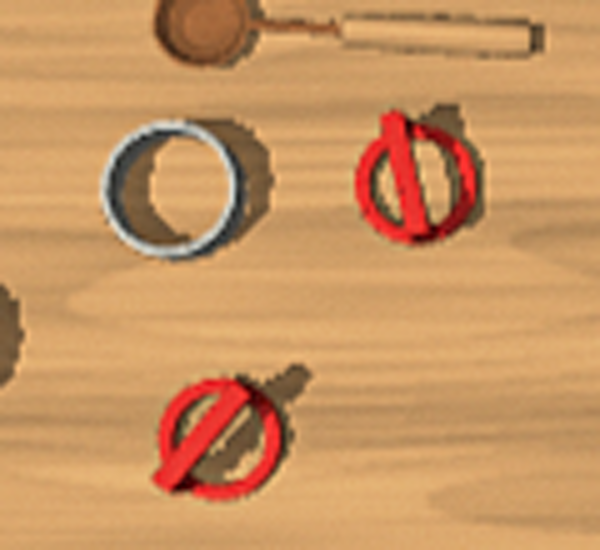

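The target guard is the lower-left one, with its bar centre near (210.6,247), about 0.607 m from the base. The caps check out at 95 mm spacing. I move above the console with the fingers shutting and look with the wrist camera.

```bash
R='0,0,0,0.0473,-0.022,0,0'; python3 -m jog '[[0,0,0,0.0473,-0.022,0,0],[0,0,0,0.0473,-0.022,0,0],[0,0,0,0.0473,-0.022,0,0],[0,0,0,0.0473,-0.022,0,0],[0,0,0,0.0473,-0.022,0,0],[0,0,0,0.0473,-0.022,0,0],[0,0,0,0.0473,-0.022,0,0],[0,0,0,0.0473,-0.022,0,0],[0,0,0,0.0473,-0.022,0,0],[0,0,0,0.0473,-0.022,0,0]]' 40
python3 -m jog '[[0,0,0,0,0,0,0],[0,0,0,0,0,0,0],[0,0,0,0,0,0,0]]'
python3 - <<'E'
from rig import observe, optics
from h import *
im=optics.get_image("wrist"); np.savez("pics/wrist1.npz",**im); cv2.imwrite("pics/wrist1.png",im["pixels"][:,:,::-1])
s=observe();print(s["time_s"],s["position"],s["q"],s["tool_rot"].round(3).tolist())
print(fray(im,(314,196)))
for c,a,bb in blobs(im["pixels"],"y"): print(c,a,bb,plane(fray(im,c),.069).round(4))
E
```

```text
time_s: 1.4
position: [0.5643, -0.1218, 0.2311]
tool_rot: [[0.923, 0.384, -0.0], [0.384, -0.923, 0.0], [-0.0, -0.0, -1.0]]
ft_force: [-0.3, -0.4, -0.3]
grip_width: 0.0001
gripper_force: 0.0
time_s: 1.78
position: [0.5628, -0.1241, 0.2314]
tool_rot: [[0.924, 0.382, -0.0], [0.382, -0.924, -0.0], [-0.0, -0.0, -1.0]]
ft_force: [-0.2, -0.1, -0.4]
grip_width: 0.0001
gripper_force: 0.0
1.825 [ 0.56288313 -0.1241489   0.23141468] [-2.41974638e+01  2.44857396e+01  6.99765308e+01 -5.56378743e-03
  8.55420360e+01  4.33297414e+01] [[0.924, 0.382, -0.0], [0.382, -0.924, -0.0], [-0.0, 0.0, -1.0]]
(array([ 0.62777131, -0.09975695,  0.37355794]), array([-0.25856778, -0.10633324, -0.96012288]))
[304.59148265 111.06309148] 634 [291  97  29  29] [ 0.6217 -0.0922  0.069 ]
[380.02226027 165.7619863 ] 584 [366 153  28  27] [ 0.6009 -0.1831  0.069 ]
[252.18918919 186.81587838] 592 [239 173  27  29] [ 0.5305 -0.0709  0.069 ]
[327.56857143 231.92857143] 350 [313 222  26  23] [ 0.5144 -0.1621  0.069 ]
```

View pics/wrist1.png

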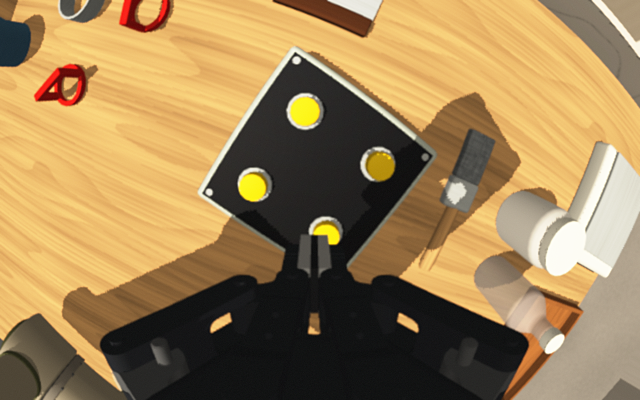

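The wrist view shows all four caps: (305,111), (380,166), (252,187) and (328,232). It agrees with the top view within about 3 mm. First press is C at (0.529,-0.0685).

```bash
f(){ grep -E 'position|ft_force' | tr '\n' ' '; echo; }
python3 -m jog '[[0,0,0,-0.0026,-0.016,0.039,0],[0,0,0,-0.0026,-0.016,0.039,0],[0,0,0,-0.0025,-0.016,0.039,0],[0,0,0,-0.0025,-0.016,0.039,0],[0,0,0,0,0,0,0],[0,0,0,0,0,0,0],[0,0,0,0,0,0,0]]'|f
python3 -m jog '[[0,0,0,0,0,0.002,0],[0,0,0,0,0,0.002,0],[0,0,0,0,0,0,0],[0,0,0,0,0,0,0]]'|f
python3 -m jog '[[0,0,0,0,0,0.0005,0],[0,0,0,0,0,0,0]]'|f
python3 -m jog '[[0,0,0,0,0,0.0005,0],[0,0,0,0,0,0,0]]'|f
python3 -m jog '[[0,0,0,0,0,0.0005,0],[0,0,0,0,0,0,0]]'|f
python3 -m jog '[[0,0,0,0,0,0.0005,0],[0,0,0,0,0,0,0]]'|f
```

```text
position: [0.5305, -0.069, 0.0769] ft_force: [-0.2, -0.1, -1.1] 
position: [0.5295, -0.068, 0.0713] ft_force: [-0.5, 0.3, -0.7] 
position: [0.5294, -0.068, 0.0708] ft_force: [0.2, 0.0, 0.8] 
position: [0.5294, -0.068, 0.0703] ft_force: [-0.1, 0.4, -0.2] 
position: [0.5294, -0.068, 0.0698] ft_force: [-0.0, 0.8, 0.4] 
position: [0.5294, -0.068, 0.0693] ft_force: [0.8, -0.4, -0.1]
```

```bash
f(){ grep -E 'position|ft_force' | tr '\n' ' '; echo; }
python3 -m jog '[[0,0,0,0,0,0.0005,0],[0,0,0,0,0,0,0]]'|f
python3 -m jog '[[0,0,0,0,0,0.0005,0],[0,0,0,0,0,0,0]]'|f
python3 -m jog '[[0,0,0,0,0,0.0005,0],[0,0,0,0,0,0,0]]'|f
python3 -m jog '[[0,0,0,0,0,0.0005,0],[0,0,0,0,0,0,0]]'|f
python3 -m jog '[[0,0,0,0,0,0,0]]'|f
```

```text
position: [0.5294, -0.0681, 0.0688] ft_force: [-0.4, 0.6, 0.1] 
position: [0.5295, -0.0681, 0.0684] ft_force: [-0.5, -0.2, 0.2] 
position: [0.5295, -0.0681, 0.0678] ft_force: [-0.1, 1.0, 0.8] 
position: [0.5295, -0.0681, 0.0673] ft_force: [-0.1, 0.0, 1.1] 
position: [0.5295, -0.0681, 0.0673] ft_force: [-1.2, 0.6, 0.8]
```

```bash
f(){ grep -E 'position|ft_force' | tr '\n' ' '; echo; }
python3 -m jog '[[0,0,0,0,0,0.0005,0],[0,0,0,0,0,0,0]]'|f
python3 -m jog '[[0,0,0,0,0,0.0005,0],[0,0,0,0,0,0,0]]'|f
python3 -m jog '[[0,0,0,0,0,0.0005,0],[0,0,0,0,0,0,0]]'|f
python3 -m jog '[[0,0,0,0,0,0.0005,0],[0,0,0,0,0,0,0]]'|f
```

```text
position: [0.5295, -0.068, 0.0668] ft_force: [0.9, -0.3, 0.9] 
position: [0.5295, -0.0681, 0.0663] ft_force: [-0.2, 0.6, 1.6] 
position: [0.5295, -0.0681, 0.0658] ft_force: [-0.1, 0.6, 0.8] 
position: [0.5294, -0.0681, 0.0653] ft_force: [0.3, 0.8, 1.9]
```

C creeps evenly to about 2 N with no peak, so it is worn. Next is A.

```bash
f(){ grep -E 'position|ft_force' | tr '\n' ' '; echo; }
python3 -m jog '[[0,0,0,0,0,-0.012,0],[0,0,0,0.0254,0.0184,0,0],[0,0,0,0.0254,0.0184,0,0],[0,0,0,0.0254,0.0184,0,0],[0,0,0,0,0,0.005,0],[0,0,0,0,0,0,0],[0,0,0,0,0,0.0018,0],[0,0,0,0,0,0,0]]'|f
python3 -m jog '[[0,0,0,0,0,0.0005,0],[0,0,0,0,0,0,0]]'|f
python3 -m jog '[[0,0,0,0,0,0.0005,0],[0,0,0,0,0,0,0]]'|f
python3 -m jog '[[0,0,0,0,0,0.0005,0],[0,0,0,0,0,0,0]]'|f
python3 -m jog '[[0,0,0,0,0,0.0005,0],[0,0,0,0,0,0,0]]'|f
python3 -m jog '[[0,0,0,0,0,0.0005,0],[0,0,0,0,0,0,0]]'|f
python3 -m jog '[[0,0,0,0,0,0.0005,0],[0,0,0,0,0,0,0]]'|f
```

```text
position: [0.6205, -0.0896, 0.0707] ft_force: [0.2, 0.1, -0.2] 
position: [0.6209, -0.0898, 0.0701] ft_force: [0.3, -0.3, -1.0] 
position: [0.621, -0.0898, 0.0696] ft_force: [-0.9, 0.2, 1.0] 
position: [0.621, -0.0898, 0.069] ft_force: [-0.9, 0.8, 1.1] 
position: [0.621, -0.0898, 0.0685] ft_force: [-0.9, 1.2, 1.8] 
position: [0.621, -0.0898, 0.068] ft_force: [-0.5, 0.5, 1.9] 
position: [0.621, -0.0898, 0.0675] ft_force: [-0.7, 0.8, 0.1]
```

```bash
f(){ grep -E 'position|ft_force' | tr '\n' ' '; echo; }
python3 -m jog '[[0,0,0,0,0,0,0]]'|f
python3 -m jog '[[0,0,0,0,0,0.0005,0],[0,0,0,0,0,0,0]]'|f
python3 -m jog '[[0,0,0,0,0,0.0005,0],[0,0,0,0,0,0,0]]'|f
python3 -m jog '[[0,0,0,0,0,0.0003,0],[0,0,0,0,0,0,0]]'|f
```

```text
position: [0.621, -0.0898, 0.0676] ft_force: [-0.5, 1.1, 1.3] 
position: [0.621, -0.0898, 0.067] ft_force: [-1.1, -0.4, 1.9] 
position: [0.621, -0.0898, 0.0665] ft_force: [-0.4, -0.4, 1.3] 
position: [0.621, -0.0898, 0.0662] ft_force: [-0.1, 0.3, 1.6]
```

A is also soft, about 1.5 N with no peak. Next is B.

```bash
f(){ grep -E 'position|ft_force' | tr '\n' ' '; echo; }
python3 -m jog '[[0,0,0,0,0,0.0005,0],[0,0,0,0,0,0,0]]'|f
python3 -m jog '[[0,0,0,0,0,-0.0125,0],[0,0,0,-0.0182,0.0256,0,0],[0,0,0,-0.0181,0.0256,0,0],[0,0,0,-0.0181,0.0256,0,0],[0,0,0,0,0,0.005,0],[0,0,0,0,0,0,0],[0,0,0,0,0,0.0025,0],[0,0,0,0,0,0,0]]'|f
python3 -m jog '[[0,0,0,0,0,0.0005,0],[0,0,0,0,0,0,0]]'|f
python3 -m jog '[[0,0,0,0,0,0.0005,0],[0,0,0,0,0,0,0]]'|f
python3 -m jog '[[0,0,0,0,0,0.0005,0],[0,0,0,0,0,0,0]]'|f
python3 -m jog '[[0,0,0,0,0,0.0005,0],[0,0,0,0,0,0,0]]'|f
python3 -m jog '[[0,0,0,0,0,0.0005,0],[0,0,0,0,0,0,0]]'|f
python3 -m jog '[[0,0,0,0,0,0.0005,0],[0,0,0,0,0,0,0]]'|f
```

```text
position: [0.621, -0.0898, 0.0657] ft_force: [-0.6, 0.6, 1.8] 
position: [0.6003, -0.1808, 0.0706] ft_force: [0.8, -0.3, 0.4] 
position: [0.6003, -0.1814, 0.0702] ft_force: [-0.0, 0.3, 0.9] 
position: [0.6002, -0.1816, 0.0697] ft_force: [-0.4, -0.3, -0.2] 
position: [0.6002, -0.1816, 0.0693] ft_force: [-0.9, 0.7, 0.9] 
position: [0.6002, -0.1816, 0.0687] ft_force: [-0.1, -1.1, 0.9] 
position: [0.6002, -0.1816, 0.0682] ft_force: [-0.2, 0.1, 1.1] 
position: [0.6002, -0.1816, 0.0677] ft_force: [-0.3, -0.4, 1.2]
```

```bash
f(){ grep -E 'time|position|ft_force' | tr '\n' ' '; echo; }
python3 -m jog '[[0,0,0,0,0,0.0005,0],[0,0,0,0,0,0,0]]'|f
python3 -m jog '[[0,0,0,0,0,0.0005,0],[0,0,0,0,0,0,0]]'|f
python3 -m jog '[[0,0,0,0,0,0.0005,0],[0,0,0,0,0,0,0]]'|f
python3 -m jog '[[0,0,0,0,0,0.0005,0],[0,0,0,0,0,0,0]]'|f
```

```text
time_s: 12.7 position: [0.6002, -0.1816, 0.0672] ft_force: [-0.1, -0.4, 1.9] 
time_s: 12.95 position: [0.6002, -0.1816, 0.0667] ft_force: [-0.3, -0.7, 2.3] 
time_s: 13.2 position: [0.6002, -0.1816, 0.0662] ft_force: [-0.5, -0.2, 1.9] 
time_s: 13.45 position: [0.6002, -0.1816, 0.0657] ft_force: [-0.8, -0.6, 1.4]
```

B is worn too, with an even creep. Next is D.

```bash
f(){ grep -E 'position|ft_force' | tr '\n' ' '; echo; }
python3 -m jog '[[0,0,0,0,0,-0.0125,0],[0,0,0,-0.0256,-0.0184,0,0],[0,0,0,-0.0256,-0.0184,0,0],[0,0,0,-0.0256,-0.0184,0,0],[0,0,0,0,0,0.005,0],[0,0,0,0,0,0,0],[0,0,0,0,0,0.0025,0],[0,0,0,0,0,0,0]]'|f
python3 -m jog '[[0,0,0,0,0,0.0005,0],[0,0,0,0,0,0,0]]'|f
python3 -m jog '[[0,0,0,0,0,0.0005,0],[0,0,0,0,0,0,0]]'|f
python3 -m jog '[[0,0,0,0,0,0.0005,0],[0,0,0,0,0,0,0]]'|f
python3 -m jog '[[0,0,0,0,0,0.0005,0],[0,0,0,0,0,0,0]]'|f
python3 -m jog '[[0,0,0,0,0,0.0005,0],[0,0,0,0,0,0,0]]'|f
python3 -m jog '[[0,0,0,0,0,0.0005,0],[0,0,0,0,0,0,0]]'|f
```

```text
position: [0.5085, -0.1601, 0.0705] ft_force: [-0.0, -0.8, 0.6] 
position: [0.5082, -0.1601, 0.0702] ft_force: [0.1, 0.4, 0.6] 
position: [0.5081, -0.1601, 0.0697] ft_force: [0.0, 0.3, -0.2] 
position: [0.5081, -0.1601, 0.0692] ft_force: [0.9, 0.6, 0.7] 
position: [0.5081, -0.1601, 0.0687] ft_force: [-0.7, -0.1, -0.6] 
position: [0.5081, -0.1601, 0.0683] ft_force: [0.2, 1.1, 0.5] 
position: [0.5081, -0.1601, 0.068] ft_force: [-1.8, 1.7, 4.7]
```

The force jumped to 4.7 N at z=0.068, so D is firm. I continue slowly through the snap.

```bash
f(){ grep -E 'position|ft_force' | tr '\n' ' '; echo; }
python3 -m jog '[[0,0,0,0,0,0.0004,0],[0,0,0,0,0,0,0]]'|f
python3 -m jog '[[0,0,0,0,0,0.0004,0],[0,0,0,0,0,0,0]]'|f
python3 -m jog '[[0,0,0,0,0,0.0004,0],[0,0,0,0,0,0,0]]'|f
python3 -m jog '[[0,0,0,0,0,0.0004,0],[0,0,0,0,0,0,0]]'|f
python3 -m jog '[[0,0,0,0,0,0.0004,0],[0,0,0,0,0,0,0]]'|f
```

```text
position: [0.5081, -0.1601, 0.0673] ft_force: [-0.8, 0.1, 4.1] 
position: [0.5081, -0.1601, 0.0668] ft_force: [-0.6, 0.2, 2.5] 
position: [0.5081, -0.1601, 0.0664] ft_force: [0.2, 1.2, 1.6] 
position: [0.5081, -0.1601, 0.066] ft_force: [0.6, -0.4, 1.1] 
position: [0.508, -0.16, 0.0656] ft_force: [-0.4, 0.4, -0.1]
```

```bash
f(){ grep -E 'position|ft_force' | tr '\n' ' '; echo; }
python3 -m jog '[[0,0,0,0,0,0.0004,0],[0,0,0,0,0,0,0]]'|f
python3 -m jog '[[0,0,0,0,0,0.0003,0],[0,0,0,0,0,0,0]]'|f
python3 -m jog '[[0,0,0,0,0,-0.02,0],[0,0,0,0,0,-0.06,0],[0,0,0,0,0,-0.06,0],[0,0,0,0,0,0,0],[0,0,0,0,0,0,0]]'|f
python3 - <<'E'
from rig import optics,observe
from h import *
im=optics.get_image("top")
I0=dict(np.load("pics/top0.npz"))
im2=optics.get_image("scene");np.savez("pics/scene2.npz",**im2)
for n,i in(("top",im),("scene",im2)):
  for c,a,b in blobs(i["pixels"],"y"):print(n,c.round(1),a)
# bar ends from top image: bright, line fit
I={"top":I0,"scene":dict(np.load("pics/scene0.npz"))}
x,y,w,h=320,130,50,40
cv2.imwrite("pics/cs.png",cv2.resize(I["scene"]["pixels"][y:y+h,x:x+w,::-1],None,fx=12,fy=12,interpolation=2))
print(plane(ray(I0,(210.6,247)),.058),plane(ray(I0,(202.5,255.5)),.058),plane(ray(I0,(219,238)),.058))
E
```

```text
position: [0.508, -0.1601, 0.0652] ft_force: [0.0, -0.0, 0.2] 
position: [0.5081, -0.16, 0.065] ft_force: [0.9, -0.5, -0.5] 
position: [0.5077, -0.1598, 0.2043] ft_force: [0.3, 0.3, 0.6] 
top [349.9 216.1] 96
top [386.4 223.4] 82
top [341.8 253. ] 97
scene [282.8 198.4] 58
scene [259.2 213.8] 57
scene [299.8 217.4] 64
scene [275.9 233.2] 67
[0.54746333 0.26069437 0.058     ] [0.52665061 0.28061627 0.058     ] [0.56959253 0.23995756 0.058     ]
```

View pics/cs.png

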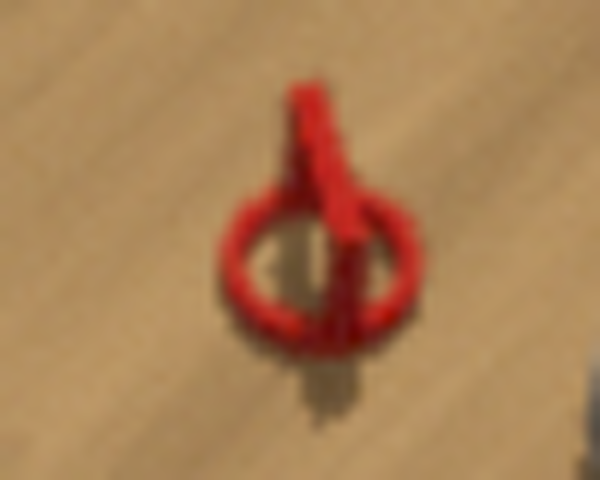

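Force fell to about 0 N, so D snapped in, and its scene centroid dropped 0.4 px. The guard's bar in the scene crop runs from about (308,90) to (350,235), i.e. scene px (345.7,137.5) to (349.2,149.6). I go near the guard with the gripper open and turn the tool so its x axis lies along the bar (yaw 136.5°).

```bash

python3 -m jog '[[0,0,0,0.0272,-0.0409,-0.005,100],[0,0,0,0.0272,-0.0409,-0.005,100],[0,0,0,0.0272,-0.0409,-0.005,100],[0,0,0,0.0272,-0.0409,-0.005,100],[0,0,0,0.0272,-0.0409,-0.005,100],[0,0,0,0.0272,-0.0409,-0.005,100],[0,0,0,0.0272,-0.0409,0,100],[0,0,0,0.0272,-0.0409,0,100]]' >/dev/null
python3 -m jog '[[0,0,-0.181,0,0,0,100],[0,0,-0.181,0,0,0,100],[0,0,-0.181,0,0,0,100],[0,0,-0.181,0,0,0,100],[0,0,-0.181,0,0,0,100],[0,0,-0.181,0,0,0,100],[0,0,-0.181,0,0,0,100],[0,0,-0.181,0,0,0,100],[0,0,-0.181,0,0,0,100]]' >/dev/null
python3 -m jog '[[0,0,-0.181,0,0,0,100],[0,0,-0.181,0,0,0,100],[0,0,0,0,0,0,100],[0,0,0,0,0,0,100]]'
python3 - <<'E'
from rig import observe, optics
from h import *
im=optics.get_image("wrist"); np.savez("pics/wrist2.npz",**im)
s=observe();print(s["position"],s["q"].round(1))
for c,a,bb in blobs(im["pixels"],"r",100): print(c.round(),a,bb,plane(fray(im,c),.03).round(3))
b=min(blobs(im["pixels"],"r",300),key=lambda b:np.hypot(*(plane(fray(im,b[0]),.03)-[.548,.262,.03])))
x,y,w,h=b[2];x-=15;y-=15;w+=30;h+=30;x=max(x,0);y=max(y,0);k=4
print(x,y,w,h)
cv2.imwrite("pics/w2.png",cv2.resize(im["pixels"][y:y+h,x:x+w,::-1],None,fx=k,fy=k,interpolation=2)[:600,:800])
E
```

```text
time_s: 21.05
position: [0.5834, 0.2255, 0.2342]
tool_rot: [[-0.725, 0.689, -0.001], [0.689, 0.725, -0.0], [0.001, -0.001, -1.0]]
ft_force: [-0.3, 0.6, 0.2]
grip_width: 0.0854
gripper_force: 0.0
[0.58344589 0.22554447 0.23441394] [ 10.3  29.5  60.9  -0.   89.6 -36.2]
[316. 128.] 1489 [290  99  53  61] [0.549 0.258 0.03 ]
[493. 135.] 1229 [467 109  51  52] [0.702 0.42  0.03 ]
[331. 258.] 1236 [306 231  48  56] [0.678 0.162 0.03 ]Traceback (most recent call last):
  File "<stdin>", line 6, in <module>
  File "<stdin>", line 6, in <lambda>
TypeError: return arrays must be of ArrayType
```

```bash
python3 - <<'E'
from h import *
im=dict(np.load("pics/wrist2.npz"))
cv2.imwrite("pics/w2.png",cv2.resize(im["pixels"][88:172,274:364,::-1],None,fx=7,fy=7,interpolation=2))
E
```

```text
(no output)
```

View pics/w2.png

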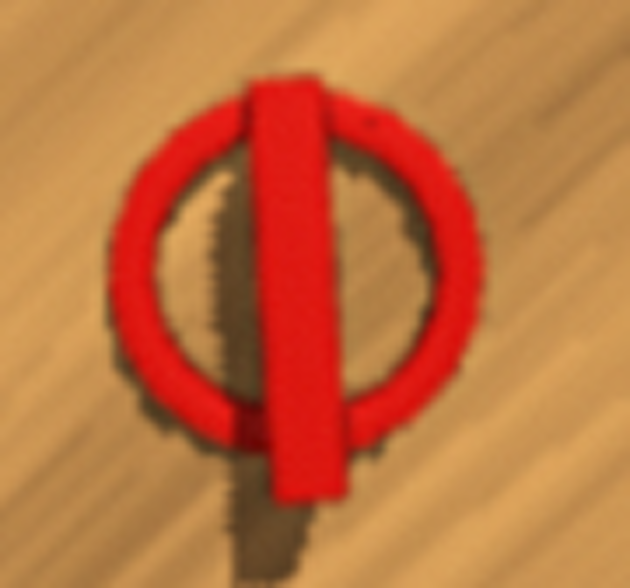

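The wrist crop shows the bar's top face from wrist px (314.7,99.4) to (318.3,159.1), nearly parallel to tool x. Next I triangulate its ends with the top and scene views.

```bash
python3 - <<'E'
from h import *
W=dict(np.load("pics/wrist2.npz"));T=dict(np.load("pics/top0.npz"));S=dict(np.load("pics/scene0.npz"))
a,b=(314.7,99.4),(318.3,159.1)
P=[]
for w,t,s in((a,(202.5,255.5),(345.7,137.5)),(b,(219,238),(349.2,149.6))):
    print("w/t/s on .058",*[plane(r,.058)[:2].round(4) for r in (fray(W,w),ray(T,t),ray(S,s))])
    p,e=tri([fray(W,w),ray(T,t),ray(S,s)]);print("tri3",p.round(4),np.round(e,1)); print("w+s",tri([fray(W,w),ray(S,s)])[0].round(4))
    P.append(plane(fray(W,w),.058))
d=P[0]-P[1];c=(P[0]+P[1])/2;print(c,np.linalg.norm(d),np.degrees(np.arctan2(d[1],d[0])))
E
```

```text
w/t/s on .058 [0.5253 0.2787] [0.5267 0.2806] [0.5306 0.275 ]
tri3 [0.5262 0.2805 0.0505] [1.9 1.8 0.7]
w+s [0.5261 0.2795 0.0506]
w/t/s on .058 [0.5727 0.2388] [0.5696 0.24  ] [0.5744 0.238 ]
tri3 [0.5719 0.2397 0.0553] [1.5 2.4 1.3]
w+s [0.5733 0.2389 0.0562]
[0.54898892 0.2587622  0.058     ] 0.06195469956807007 139.92752057007604
```

The end heights of 51–56 mm are consistent with 58 mm given the calibration. The length is 62 mm, the centre (0.549,0.259) and the yaw 139.9°. I turn -0.06 rad, shift, descend and grip gently.

```bash

python3 -m jog '[[0,0,-0.06,0,0,0,100],[0,0,0,0.0479,0.0034,0,100],[0,0,0,0,0,0.05,100],[0,0,0,0,0,0.05,100],[0,0,0,0,0,0.05,100],[0,0,0,0,0,0.03,100],[0,0,0,0,0,0.02,100],[0,0,0,0,0,0,100],[0,0,0,0,0,0,100]]' 25
python3 -m jog '[[0,0,0,0,0,0,0],[0,0,0,0,0,0,0],[0,0,0,0,0,0,0],[0,0,0,0,0,0,0],[0,0,0,0,0,0,0],[0,0,0,0,0,0,0]]' 25
```

```text
time_s: 22.22
position: [0.5495, 0.2591, 0.0359]
tool_rot: [[-0.766, 0.642, 0.001], [0.642, 0.766, 0.0], [-0.001, 0.001, -1.0]]
ft_force: [0.4, 0.0, -0.0]
grip_width: 0.0853
gripper_force: 0.0
time_s: 22.98
position: [0.5489, 0.2589, 0.035]
tool_rot: [[-0.767, 0.642, -0.0], [0.642, 0.767, -0.0], [0.0, -0.0, -1.0]]
ft_force: [-0.2, 0.1, 0.0]
grip_width: 0.0114
gripper_force: 29.8
```

The bar is held (11.4 mm, about 30 N). I lift and carry it to a viewing pose beside button D.

```bash

python3 -m jog '[[0,0,0,0,0,-0.02,0],[0,0,0,0,0,-0.05,0],[0,0,0,0,0,-0.06,0],[0,0,0,0,0,-0.055,0],[0,0,0,0,0,0,0]]' >/dev/null
python3 -m jog '[[0,0,0,-0.0328,-0.0348,0,0],[0,0,0,-0.0328,-0.0348,0,0],[0,0,0,-0.0328,-0.0348,0,0],[0,0,0,-0.0328,-0.0348,0,0],[0,0,0,-0.0328,-0.0348,0,0],[0,0,0,-0.0328,-0.0348,0,0],[0,0,0,-0.0328,-0.0348,0,0],[0,0,0,-0.0328,-0.0348,0,0],[0,0,0,-0.0328,-0.0348,0,0],[0,0,0,-0.0328,-0.0348,0,0]]' >/dev/null
python3 -m jog '[[0,0,0,0,0,0,0],[0,0,0,0,0,0,0],[0,0,0,0,0,0,0]]'
python3 - <<'E'
from rig import observe, optics
from h import *
im=optics.get_image("wrist"); np.savez("pics/wrist3.npz",**im); cv2.imwrite("pics/wrist3.png",im["pixels"][:,:,::-1])
for c,a,bb in blobs(im["pixels"],"y"): print(c.round(1),a,bb,plane(fray(im,c),.064).round(4),plane(fray(im,c),.069).round(4))
E
```

```text
time_s: 25.22
position: [0.5772, -0.2172, 0.2198]
tool_rot: [[-0.768, 0.641, -0.001], [0.641, 0.768, 0.0], [0.001, 0.0, -1.0]]
ft_force: [0.1, 0.5, -0.8]
grip_width: 0.0113
gripper_force: 29.7
[401.   48.9] 638 [386  35  30  29] [ 0.5289 -0.0699  0.064 ] [ 0.5288 -0.0716  0.069 ]
[313.   89.4] 631 [299  76  29  28] [ 0.5077 -0.1632  0.064 ] [ 0.5079 -0.1634  0.069 ]
[439.6 135.7] 619 [425 123  29  28] [ 0.6217 -0.0911  0.064 ] [ 0.62   -0.0925  0.069 ]
[356.7 175.8] 643 [343 162  29  30] [ 0.6    -0.1838  0.064 ] [ 0.5987 -0.1837  0.069 ]
```

View pics/wrist3.png

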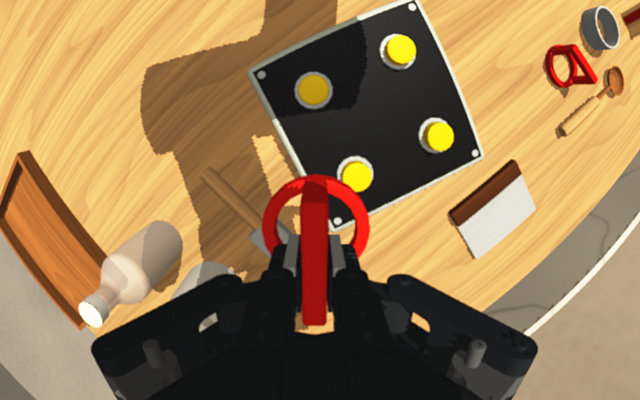

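The wrist view shows snapped D at (313,89) and the held ring's front arc at about (316,175), with sides at 263 and 369. I check the ring's seat along the bar and compute the move to D.

```bash
python3 - <<'E'
from h import *
from rig import observe
im=dict(np.load("pics/wrist3.npz"));s=observe();p=s["position"];R=s["tool_rot"]
m=mask(im["pixels"],"r");m[:150]=0;m[300:]=0;m[:,420:]=0
ys,xs=np.where(m);
pts=[]
for u in range(275,360,5):
    if 296<u<336: continue
    v=ys[xs==u].min();pts.append(plane(fray(im,(u,v-.5)),p[2]-.035+.012))
q=np.array([(R.T@(x-p))[:2] for x in pts])
A=np.c_[2*q,np.ones(len(q))];c=np.linalg.lstsq(A,(q**2).sum(1),rcond=None)[0]
print("ring centre in tool",c[:2],"r",np.sqrt(c[2]+c[0]**2+c[1]**2))
yt=q[:,1]-np.mean([q[:,1].min(),q[:,1].max()]);
from scipy.optimize import least_squares
print(least_squares(lambda k:np.hypot(*(q-k).T)-.032,[0,0]).x)
for D in((.5077,-.1632),(.5085,-.160)): print((R.T@(np.r_[D,p[2]]-p)).round(4))
T=dict(np.load("pics/top0.npz"));print(plane(ray(T,(379.1,261.1)),.068))
E
```

```text
ring centre in tool [ 0.00476471 -0.00146823] r 0.02872149002505588
[ 0.00074601 -0.00150784]
[ 0.088 -0.003  0.   ]
[ 0.0895 -0.0001  0.    ]
[ 0.50693819 -0.15771568  0.068     ]
```

```bash

python3 -m jog '[[0,0,0,0.044,-0.0006,0,0],[0,0,0,0.044,-0.0006,0,0],[0,0,0,0,0,0.05,0],[0,0,0,0,0,0.05,0],[0,0,0,0,0,0.0148,0],[0,0,0,0,0,0,0],[0,0,0,0,0,0,0],[0,0,0,0,0,0,0]]'
python3 - <<'E'
from rig import observe, optics
from h import *
w=optics.get_image("wrist");np.savez("pics/wrist4.npz",**w)
a=cv2.resize(w["pixels"][140:320,220:410],None,fx=3,fy=3,interpolation=2)
s=optics.get_image("scene");c=[int(v) for v in proj(s,(.508,-.16,.07))]
b=cv2.resize(s["pixels"][c[1]-34:c[1]+34,c[0]-15:c[0]+16],None,fx=8,fy=8,interpolation=2)[:540]
print(c);o=np.hstack([a[:540],np.pad(b,((0,540-b.shape[0]),(0,0),(0,0)))]) ;print(o.shape)
cv2.imwrite("pics/hov.png",o[:,:,::-1][:600,:800])
E
```

```text
time_s: 26.28
position: [0.5095, -0.1632, 0.1066]
tool_rot: [[-0.767, 0.642, 0.002], [0.642, 0.767, -0.001], [-0.003, 0.0, -1.0]]
ft_force: [-1.1, 0.1, -0.2]
grip_width: 0.0113
gripper_force: 29.7
[259, 211]
(540, 818, 3)
```

View pics/hov.png

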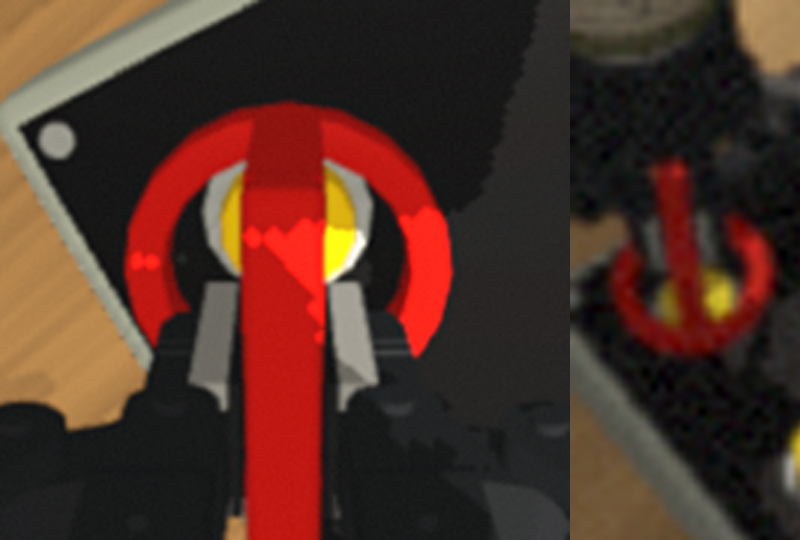

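The hover view shows the collar spanning columns 204–372 and the ring 127–452, so it is centred sideways. In the scene view the cap shows inside the ring. I fit circles to check the fore-aft alignment.

```bash
python3 - <<'E'
from h import *
from rig import observe
from scipy.optimize import least_squares
im=dict(np.load("pics/wrist4.npz"));s=observe();p=s["position"];R=s["tool_rot"];print(p,s["time_s"])
px=im["pixels"]
def fit(P,r):
    q=np.array([(R.T@(x-p))[:2] for x in P]);f=least_squares(lambda k:np.hypot(*(q-k).T)-r,q.mean(0));return f.x.round(4),(1000*np.abs(f.fun)).max().round(1)
m=mask(px,"r");m[:160]=0;ys,xs=np.where(m)
P=[]
for v in range(180,255,4):
    r=xs[(ys==v)&(xs>250)&(xs<380)]
    if len(r): P+= [plane(fray(im,(r.min()-.5,v)),p[2]-.023),plane(fray(im,(r.max()+.5,v)),p[2]-.023)]
print("ring",fit(P,.032))
h=cv2.cvtColor(px,cv2.COLOR_RGB2HSV);m=(h[:,:,0]>18)&(h[:,:,0]<36)&(h[:,:,1]>130)&(h[:,:,2]>80)
P=[]
for v in range(199,232,2):
    r=np.where(m[v,280:350])[0]+280
    if len(r): 
        for u in (r.min()-.5,r.max()+.5):
            if abs(u-313)>17:P.append(plane(fray(im,(u,v)),.0642))
print(len(P),"cap",fit(P,.015))
h2=h.astype(int);m=(h2[:,:,1]<60)&(h2[:,:,2]>100)
P=[]
for v in range(200,224,2):
    r=np.where(m[v,283:350])[0]+283
    if len(r): P+=[plane(fray(im,(u,v)),.054) for u in(r.min()-.5,r.max()+.5) if abs(u-315)>22]
print(len(P),"collar",fit(P,.019) if len(P)>3 else 0)
E
```

```text
[ 0.5092324  -0.16307695  0.10609192] 26.375
ring (array([ 0.0007, -0.0011]), np.float64(0.9))
28 cap (array([ 0.0033, -0.0012]), np.float64(1.2))
24 collar (array([ 0.0014, -0.0009]), np.float64(0.9))
```

The ring should go about 1.3 mm further along +x. I lower it, then take the last millimetres slowly.

```bash
f(){ grep -E 'position|ft_force' | tr '\n' ' '; echo; }
python3 -m jog '[[0,0,0,0.0013,0,0.004,0],[0,0,0,0,0,0.004,0],[0,0,0,0,0,0.004,0],[0,0,0,0,0,0.004,0],[0,0,0,0,0,0.002,0],[0,0,0,0,0,0,0],[0,0,0,0,0,0,0]]'|f
python3 -m jog '[[0,0,0,0,0,0.0007,0],[0,0,0,0,0,0,0]]'|f
python3 -m jog '[[0,0,0,0,0,0.0005,0],[0,0,0,0,0,0,0]]'|f
python3 -m jog '[[0,0,0,0,0,0.0004,0],[0,0,0,0,0,0,0]]'|f
```

```text
position: [0.508, -0.1621, 0.0873] ft_force: [0.3, 0.2, -0.3] 
position: [0.5079, -0.1621, 0.0866] ft_force: [0.5, -0.1, -1.1] 
position: [0.5079, -0.1621, 0.086] ft_force: [-0.9, -0.4, -0.7] 
position: [0.5079, -0.162, 0.0856] ft_force: [0.1, 0.4, -0.6]
```

```bash
f(){ grep -E 'position|ft_force' | tr '\n' ' '; echo; }
python3 -m jog '[[0,0,0,0,0,0.0003,0],[0,0,0,0,0,0,0]]'|f
python3 -m jog '[[0,0,0,0,0,0.0003,0],[0,0,0,0,0,0,0]]'|f
python3 -m jog '[[0,0,0,0,0,0.0002,0],[0,0,0,0,0,0,0]]'|f
```

```text
position: [0.5079, -0.1621, 0.0853] ft_force: [0.1, 0.6, -1.4] 
position: [0.5079, -0.1621, 0.085] ft_force: [-0.0, -0.1, 0.0] 
position: [0.508, -0.162, 0.0849] ft_force: [-0.3, -0.2, -0.4]
```

```bash
f(){ grep -E 'position|ft_force' | tr '\n' ' '; echo; }
python3 -m jog '[[0,0,0,0,0,0.0002,0],[0,0,0,0,0,0,0]]'|f
python3 -m jog '[[0,0,0,0,0,0.0002,0],[0,0,0,0,0,0,0]]'|f
python3 -m jog '[[0,0,0,0,0,0,0]]'|f
```

```text
position: [0.508, -0.1621, 0.0848] ft_force: [0.4, 1.1, 2.3] 
position: [0.5081, -0.162, 0.0847] ft_force: [0.5, 1.7, 5.2] 
position: [0.5081, -0.162, 0.0848] ft_force: [0.2, 1.5, 4.2]
```

It touched at TCP z=0.0848, exactly the expected height. I release and retreat upward.

```bash

python3 -m jog '[[0,0,0,0,0,-0.0002,0],[0,0,0,0,0,0,60],[0,0,0,0,0,0,60],[0,0,0,0,0,0,60],[0,0,0,0,0,0,60],[0,0,0,0,0,-0.03,60],[0,0,0,0,0,-0.05,60],[0,0,0,-0.03,0,-0.05,60],[0,0,0,-0.05,0,0,60],[0,0,0,0,0,0,60]]'
python3 -m jog '[[0,0,0,0,0,0,60],[0,0,0,0,0,0,60]]' >/dev/null
python3 - <<'E'
from rig import optics
from h import *
w=optics.get_image("wrist");t=optics.get_image("top")
np.savez("pics/wrist5.npz",**w)
a=cv2.resize(w["pixels"][20:220,200:460],None,fx=3,fy=3,interpolation=2)[:600,:800]
cv2.imwrite("pics/fin.png",a[:,:,::-1])
for c,ar,b in blobs(w["pixels"],"y"): print(c,ar,b)
E
```

```text
time_s: 30.62
position: [0.5705, -0.2151, 0.2139]
tool_rot: [[-0.766, 0.643, 0.0], [0.643, 0.766, -0.0], [-0.0, -0.0, -1.0]]
ft_force: [-0.7, 1.3, 0.0]
grip_width: 0.0512
gripper_force: 0.0
[404.63622527  57.22222222] 657 [390  43  30  29]
[304.06122449  98.84693878] 98 [301  88   6  23]
[325.98058252  98.76699029] 103 [324  88   6  23]
[442.45482866 145.40498442] 642 [427 132  30  29]
[358.74458874 186.46464646] 693 [345 172  29  30]
```

View pics/fin.png

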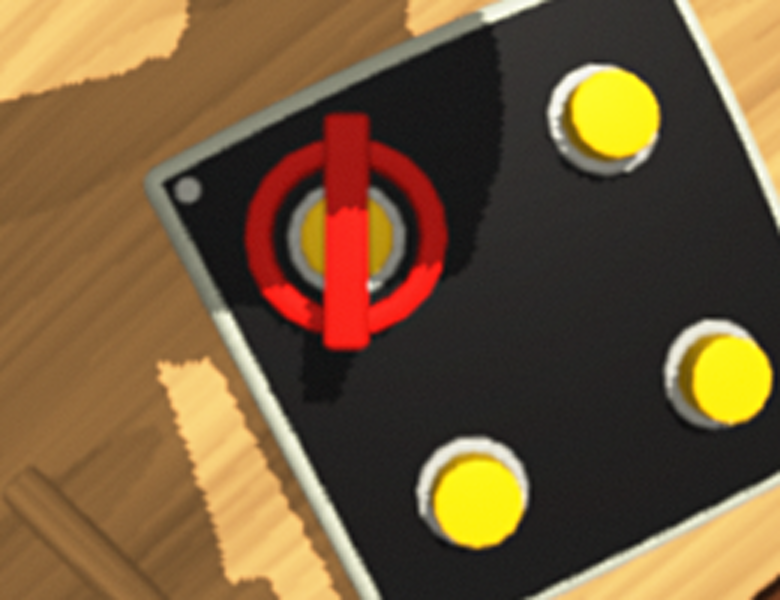

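The ring, at crop (347,236), lies flat and concentric around the snapped-in button, with a clear gap to the collar all round. I hand in.

```bash
python3 -c "
from rig import job
print(job.close_job())"
```

```text
the job is handed in; nothing more can be done
None
```

The working button, the one at about (0.508, -0.160), is snapped in and stayed in; the red guard nearest the base sits flat and centred around it, the other three buttons were soft and left unforced, no bystanders were touched, and the job was handed in at about 31 s.

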